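Open the push-to-open lid of a mini centrifuge

TASK

The spin is over: open the mini centrifuge for unloading, by touch alone, with nothing grasped. Press the tab at the front of its clear lid down until the push-to-open catch gives and take the finger away, so that the spring lifts the lid ajar on its own; then push the lid up and right over backwards until it rests open by itself. Do not lean hard on the lid, leave the centrifuge standing where it is, and do not disturb the things around it.

Things in the scene. Friction and masses are not known exactly. Their poses are not given: they have to be found in the camera images.
- centrifuge: Mini centrifuge, white, loose on rubber feet, 1.8 kg: round drum 152 mm across, clear domed lid, console block 70 mm wide at the front. Origin: centre of the drum's underside, on the work surface; x from the console (front, -x) to the lid hinge (rear, +x), z up. Drum rim 74 mm high, crown of the shut lid 118 mm; it reaches from x = -116 (dial) to +91 mm.
- console_top (a point): Middle of the console's top face, 85 mm in front of the drum's axis and 72 mm above the work surface; the face is 42 (x) x 70 mm (y). The tab of the shut lid stands 11 mm above it.
- lid_tab (a point): Middle of the press area on top of the grey tab at the lid's front. The tab is a plate 42 mm wide (y), 5 mm thick; with the lid shut it is level, its top 88 mm above the work surface and this point 94 mm in front of the drum's axis; its front edge lies 12 mm farther forward, the lid's collar begins 27 mm behind. Turns with the lid: x to the hinge, z out of the top.
- lid_striker (a point): Steel bar (striker) that the catch holds, 14 mm long along y, hung on two thin cheeks 26 mm below the tab's top, 6 mm nearer the hinge than the press area; it rises with the lid. The rest of the tab's underside is clear.
- lid_hinge (a point): Middle of the lid's hinge axis at the rear of the centrifuge, 82 mm behind the drum's axis and 82 mm above the work surface; the axis runs along the centrifuge's y. The press area of the tab is 176 mm from it.
- lid (a joint): Lid angle, rad: 0 shut and caught; negative pressed in, firm stop at -0.045 (8 mm down at the tab); positive open, the tab going up and back; stop at 1.85, leaning back. Freed, a spring lifts the lid (0.12 kg) to 0.5, no farther (tab 85 mm up). Then it must be pushed, under 2 N at the tab; let go short of 1.4 it sinks back to 0.5, beyond 1.5 it falls open to 1.85 and stays.
- catch (a joint): Slide of the push-to-open catch inside the console, m: 0 holding the striker; pressing the tab down slides it back; past 0.004 (tab 5 mm down or more, about 3 N) the striker is free, and the catch stays back. Pressing to the stop brings it to about 0.008.
- tube_rack: Orange microtube rack with capped tubes, 62 x 160 x 42 mm, beside the drum on its +y side, loose; origin at the centre of its underside. To be left alone.
- pipette: Hand pipette lying on its side, 238 x 47 x 26 mm, on the drum's -y side, loose; origin at the centre of its underside. To be left alone.
- grease_jar: Small jar with a green cap, 40 mm across, 26 mm high, in front of the rack, loose; origin at the centre of its underside. To be left alone.
- seal_case: Flat clear case with seals, 62 x 86 x 17 mm, beyond the pipette, loose; origin at the centre of its underside. To be left alone.
- marker: Marker pen, 140 x 12 x 14 mm, lying across in front of the console, loose; origin at the centre of its underside. To be left alone.

How it is judged:
By the outcome, as a careful person would: the job done as asked, in the order asked, and still so for the second after the job is handed in, with the robot touching nothing.
It also fails if it takes over 45 s, if anything falls off the work surface, if the arm or the gripper's body presses on something with over 40 N, if the wrist force passes 120 N, or if a joint passes its speed limit or range.

ROBOT

A 6-joint arm with a two-finger parallel gripper is mounted at the origin on a cart in front of the work surface, level with it; the furniture and walls round the work are solid. World frame = base frame: x ahead of the robot, y to its left, z up, the work surface at z = 0. Lengths are in mm, angles in rad, forces in N, time in s.
With the tool pointing down it reaches from about 275 to 1000 mm from the base axis. Payload 8.4 kg.
Tool frame: the origin (TCP) lies between the finger pads; the fingertips stand 22 mm ahead of it and the grasp point (between the pads) lies 3 mm ahead of it; z points along the fingers, y is the line along which they close (so a half turn about z gives the same grasp; the last joint's range is limited). The gripper opens to 85 mm and grips with 20 to 120 N. Pads are 22 mm wide; open, the fingers measure 114 mm over their backs; the gripper's body (76 mm by 85 mm) begins 54 mm behind the grasp point. The pads swing forward as they close: fully open they stand 13 mm farther back than shut.
Start: joints at [-1.348, 0.353, 1.633, -0, 1.155, -0.002], TCP at [139.318, -609.277, 253.281] pointing down, gripper open.
Joint ranges: [-2.63, 2.63], [-0.92, 2.1], [0.06, 2.66], [-1.3, 4.44], [0, 2.69], [-3.02, 3.02]. Speed limits (rad/s): [2.22, 2.22, 2.79, 3.14, 3.14, 3.14].

INTERFACE

Orientations are given as [roll, pitch, yaw] about the fixed x, y, z axes, in that order (R = Rz(yaw) Ry(pitch) Rx(roll)).
In Python, from rig import r, grab_frame gives the robot as it stands.
- The arm moves only by the shell command python3 -m inch 'ROWS' [FORCE]. ROWS is JSON, a list of rows, each a list of 7 numbers: the turn, a rotation vector about the tool's x, y, z as a fraction of full scale, then the shift along the tool's x, y, z as a fraction of full scale, then the closure, from 0 (fully open) to 1 (shut). In form: [[rx, ry, rz, dx, dy, dz, fingers], ...]. A call has 1 to 8 rows; each row shifts and turns the commanded pose from where the row before left it, along the tool's axes as they then stand; what a row does not reach is not made up. Full scale, the value 1, is 2.5 cm for a shift and pi rad for a turn. A row lasts 1/12 s, in which the tool goes at most 41.7 mm and 7.16 degrees, less where a joint would pass 70% of its speed; a pose out of reach is approached as far as the arm can. A call with a number of a shift or a turn outside -1 to 1 is refused whole. A call with a gripper value outside its range is refused whole. The fingers move at their own pace and stop on an object; FORCE is the grip in N (left out, the last holds). Time passes only in rows, so rows that do not move let the fingers close. It gives the time, the measured TCP pose, the force, the opening and the grip force at its end, in the units of the state.
- r.sense(): the state, without advancing time (a new reading comes with each control period).
- grab_frame(name): name is "side" or "top"; returns a dict with "pixels" (400x640x3 uint8, red, green, blue), "z_map" (400x640 float32, mm along the optical axis (not along the pixel's ray), 0 where there is no reading), "vertical_fov" (degrees; the focal length in pixels is half the picture's height over the tangent of half this angle, whatever the lens; pixels are square), "cx", "cy" (the principal point, pixels), "cam_to_world" (4x4, takes a point from camera to world coordinates). Camera axes: x right, y down, z forward; pixel columns grow to the right and rows downward; lengths in mm; the calibration is good to about 2 mm. A picture is of the moment at which its call begins.
- r.sign_off(): hands the job in; it is judged then, once.
The state is a dict: "clock": time; "qpos": joint angles; "qvel": joint speeds; "joint_efforts": joint torques, N m; "eef_pos": TCP position; "tcp_rot": TCP orientation; "contact_force": force on the tool from outside, world axes, zero at the start; "wrist_torque": the same for the moment, N m; "opening": opening from 0.0 (shut) to 1.0 (fully open); "grasp_force": force on a finger pad.
Only numpy, scipy, OpenCV 4.12 (cv2) and the standard library are available. Lean on these libraries where they do the work, as an engineer would, in place of code of your own. Each camera call takes 0.05 s, during which the arm holds its last target. There are 200 camera calls.

## Working session

There is one attempt and no reset: what is moved stays moved. The work goes in short steps, Python scripts to look and compute and a shell command to move; the robot and the scene stay as the last step left them, time stands still between calls to the robot, and variables do not carry over. Pictures are saved under pics/ and viewed, at most 10 in all, crops included, and the job is handed in when it is done.

```bash
mkdir -p pics; python3 - <<'E'
from rig import r, grab_frame
import cv2,numpy as np
print(r.sense())
for n in ("side","top"):
    f=grab_frame(n); cv2.imwrite(f"pics/{n}0.png",f["pixels"][:,:,::-1]); np.savez(f"{n}0.npz",**f)
    print(n,f["vertical_fov"],f["cx"],f["cy"],np.round(f["cam_to_world"],3).tolist())
E
```

```text
{'clock': 0.0, 'qpos': array([-1.34838183e+00,  3.53666732e-01,  1.63417689e+00,  3.15320706e-05,
        1.15517798e+00, -2.42587150e-03]), 'qvel': array([ 0.00043986, -0.00154727,  0.0002586 , -0.00061009, -0.00180284,
       -0.00122723]), 'joint_efforts': array([ 1.46666618e-03, -6.05248833e+01, -3.42068732e+01,  1.89991702e-04,
        9.44227329e-03, -1.94000182e-05]), 'eef_pos': array([ 139.23515731, -608.81767492,  252.53175459]), 'tcp_rot': array([-3.14016378e+00, -3.22957719e-05,  2.24827596e-01]), 'contact_force': array([ 0.23417316, -0.53614576, -0.35727711]), 'wrist_torque': array([ 0.02387535,  0.04882334, -0.04410498]), 'grasp_force': 0.0, 'opening': 0.9979104969404345}
side 42.98454183082148 314.84773860809094 195.8055400728766 [[-0.998, -0.034, 0.047, 501.632], [-0.058, 0.503, -0.862, 1091.468], [0.005, -0.863, -0.504, 703.453], [0.0, 0.0, 0.0, 1.0]]
top 55.84377057731782 326.2429345484827 201.8790014528454 [[-0.018, -0.99, 0.141, 445.264], [-1.0, 0.018, -0.001, 6.806], [-0.001, -0.141, -0.99, 909.095], [0.0, 0.0, 0.0, 1.0]]
```

View pics/top0.png

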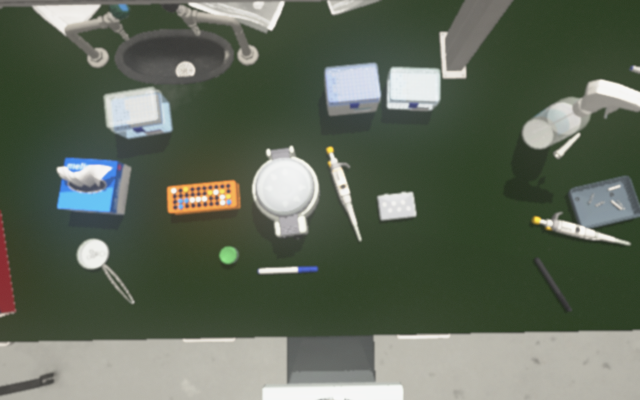

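View pics/side0.png

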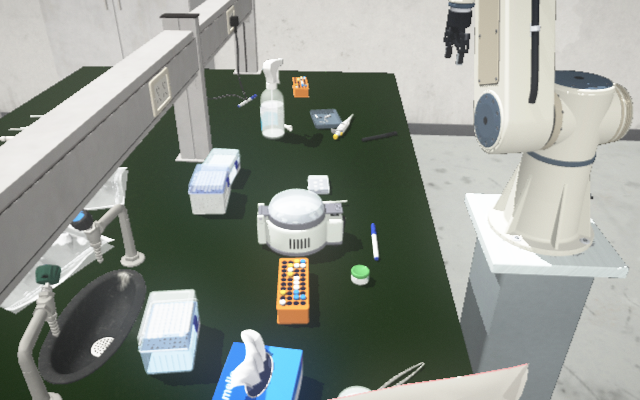

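The top view shows the centrifuge at about (286,188), its tab/console at (290,225), the hinge at (281,153), the rack at (203,197), the pipette at (345,195), the jar at (229,255) and the marker at (288,270). Next I'll localise these.

```bash
cat > h.py <<'E'
import numpy as np,cv2
def load(n): return dict(np.load(n+".npz"))
def foc(f): return 200/np.tan(np.radians(float(f["vertical_fov"]))/2)
def cast(f,u,v,z):
    M=f["cam_to_world"]; d=M[:3,:3]@np.array([(u-f["cx"])/foc(f),(v-f["cy"])/foc(f),1]); o=M[:3,3]
    return o+d*(z-o[2])/d[2]
def cloud(f):
    v,u=np.mgrid[:400,:640]; Z=f["z_map"]; F=foc(f)
    P=np.stack([(u-f["cx"])/F*Z,(v-f["cy"])/F*Z,Z],-1)
    return P@f["cam_to_world"][:3,:3].T+f["cam_to_world"][:3,3]
E
python3 - <<'E'
from h import *
f=load("top0"); im=f["pixels"]
for nm,(u,v,z) in dict(tab=(290,222,88),hinge=(281,153,82),drum=(286,188,100),penL=(258,270,7),penR=(318,269,7),jar=(229,255,26),pipT=(330,150,20),pipB=(360,240,10),rackR=(240,197,42)).items(): print(nm,cast(f,u,v,z).round(0))
P=cloud(f); print(P[215:240:3,290].round(0).tolist())
c=im[135:250,235:345,::-1]
cv2.imwrite("pics/topc.png",cv2.resize(c,None,fx=5,fy=5,interpolation=cv2.INTER_CUBIC))
g=load("side0"); c=g["pixels"][170:260,240:360,::-1]
cv2.imwrite("pics/sidec.png",cv2.resize(c,None,fx=6,fy=6,interpolation=cv2.INTER_CUBIC))
E
```

```text
tab [519.  86.  88.]
hinge [676. 106.  82.]
drum [592.  93. 100.]
penL [414. 169.   7.]
penR [414.  28.   7.]
jar [451. 233.  26.]
pipT [699.  -6.  20.]
pipB [480. -73.  10.]
rackR [584. 206.  42.]
[[534.0, 86.0, 88.0], [528.0, 86.0, 87.0], [521.0, 86.0, 87.0], [515.0, 86.0, 88.0], [508.0, 86.0, 88.0], [502.0, 86.0, 89.0], [495.0, 86.0, 87.0], [493.0, 94.0, 1.0], [486.0, 94.0, 2.0]]
```

View pics/topc.png

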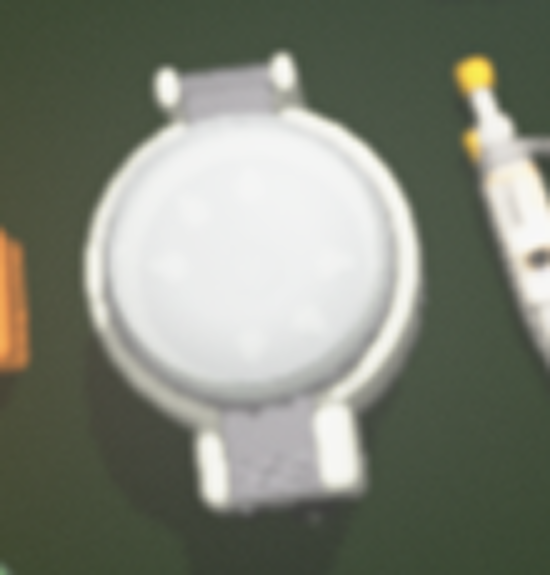

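View pics/sidec.png

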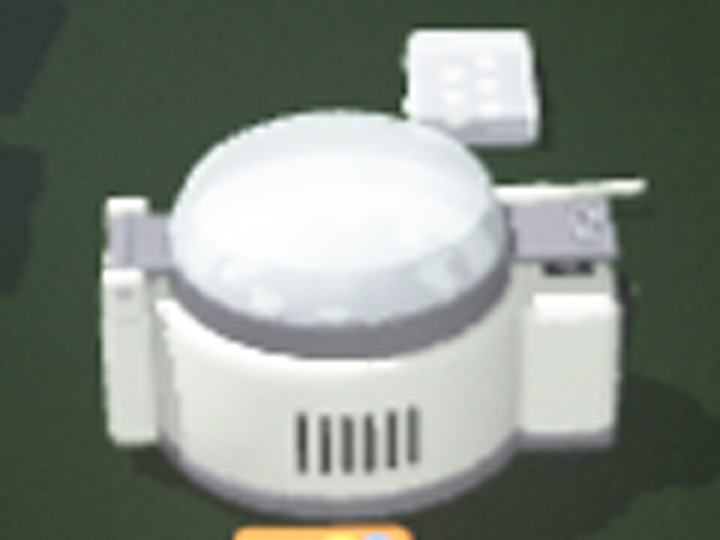

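The tab's press point is near (502, 85, 88) and the centrifuge yaw is about 0.128. I'll move over it with the fingers shut.

```bash
python3 -m inch '[[0,0,0.031,0.6,-0.9,0,1],[0,0,0,0.665,-0.951,0,1],[0,0,0,0.665,-0.951,0,1],[0,0,0,0.665,-0.951,0,1],[0,0,0,0.665,-0.951,0,1],[0,0,0,0.665,-0.951,0,1],[0,0,0,0.665,-0.951,0,1],[0,0,0,0.665,-0.951,0,1]]'
python3 -m inch '[[0,0,0,0.665,-0.951,0,1],[0,0,0,0.665,-0.951,0,1],[0,0,0,0.665,-0.951,0,1],[0,0,0,0.665,-0.951,0,1],[0,0,0,0.665,-0.951,0,1],[0,0,0,0.665,-0.951,0,1],[0,0,0,0.665,-0.951,0,1],[0,0,0,0.665,-0.951,0,1]]'
python3 -c "
from rig import r
s=r.sense();print(s)"
```

```text
clock: 0.77
eef_pos: [243.5, -402.6, 253.0]
tcp_rot: [-3.141, 0.0, 0.127]
contact_force: [1.0, -0.8, 0.3]
opening: -0.002
grasp_force: 0.0
clock: 1.43
eef_pos: [351.2, -197.2, 253.2]
tcp_rot: [-3.142, 0.0, 0.127]
contact_force: [0.9, 0.2, -0.3]
opening: -0.003
grasp_force: 0.0
{'clock': 1.4333, 'qpos': array([-5.15330987e-01, -5.41272591e-03,  2.07587981e+00,  1.70918347e-05,
        1.07121659e+00,  9.28237415e-01]), 'qvel': array([ 8.59920714e-01, -3.38745999e-02,  3.03399851e-02,  1.01322398e-05,
       -3.19953025e-03,  8.55056416e-01]), 'joint_efforts': array([-7.13707700e+00, -3.25517571e+01, -3.15952635e+01, -2.67179834e-02,
        1.95538052e-01, -1.44552693e+00]), 'eef_pos': array([ 351.17190151, -197.16686499,  253.20666018]), 'tcp_rot': array([-3.14152610e+00,  6.38797400e-05,  1.27219738e-01]), 'contact_force': array([ 0.90813226,  0.22312012, -0.28543707]), 'wrist_torque': array([ 0.01586467, -0.01371661, -0.03468096]), 'grasp_force': 0.0, 'opening': -0.003007562346011287}
```

```bash
python3 -m inch '[[0,0,0,0.8,-1,0.4,1],[0,0,0,0.8,-1,0.4,1],[0,0,0,0.8,-1,0.4,1],[0,0,0,0.8,-1,0.4,1],[0,0,0,0.8,-1,0.4,1],[0,0,0,0.8,-1,0.4,1],[0,0,0,0.8,-1,0.4,1],[0,0,0,0,-1,0.4,1]]'
python3 -m inch '[[0,0,0,0,0,0,1],[0,0,0,0,0,0,1]]'
python3 -c "
from rig import r
s=r.sense();print(s['qpos'],s['contact_force'])"
```

```text
clock: 2.1
eef_pos: [467.7, 19.5, 173.1]
tcp_rot: [3.141, -0.003, 0.128]
contact_force: [0.0, 0.3, 0.1]
opening: 0.003
grasp_force: 0.0
clock: 2.27
eef_pos: [463.7, 18.6, 172.5]
tcp_rot: [-3.141, 0.002, 0.13]
contact_force: [0.7, -0.5, 0.1]
opening: 0.0
grasp_force: 0.0
[ 3.68044673e-02  2.08378259e-01  2.04342219e+00 -8.42883161e-05
  8.91987739e-01  1.47755907e+00] [ 0.68068007 -0.49461109  0.09064895]
```

```bash
python3 -m inch '[[0,0,0,0.62,-0.81,0.4,1],[0,0,0,0.62,-0.81,0.6,1],[0,0,0,0.62,-0.81,0.6,1],[0,0,0,0,0,0.4,1],[0,0,0,0,0,0,1],[0,0,0,0,0,0,1]]'
python3 - <<'E'
from rig import r,grab_frame
import cv2
f=grab_frame("side"); cv2.imwrite("pics/s1.png",cv2.resize(f["pixels"][130:270,230:400,::-1],None,fx=4,fy=4))
print(r.sense()["eef_pos"])
E
```

```text
clock: 2.77
eef_pos: [502.0, 82.6, 123.1]
tcp_rot: [3.141, 0.002, 0.127]
contact_force: [-0.1, -0.3, -0.1]
opening: -0.001
grasp_force: 0.0
[502.34319268  82.56843341 123.64188962]
```

View pics/s1.png

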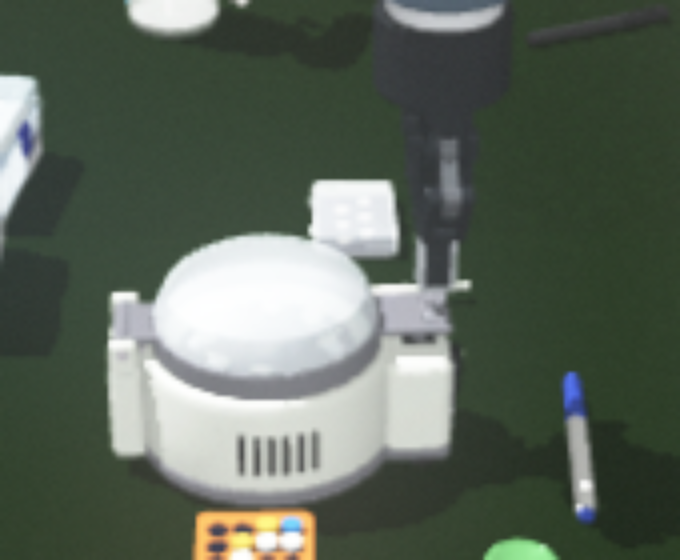

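The fingertip sits right above the tab's press area, at crop pixel (435,300). I'll press down gently.

```bash
python3 -m inch '[[0,0,0,0,0,0.2,1],[0,0,0,0,0,0.2,1],[0,0,0,0,0,0.1,1],[0,0,0,0,0,0,1]]'
python3 -m inch '[[0,0,0,0,0,0.08,1],[0,0,0,0,0,0.08,1],[0,0,0,0,0,0,1]]'
python3 -m inch '[[0,0,0,0,0,0.06,1],[0,0,0,0,0,0.06,1],[0,0,0,0,0,0,1]]'
```

```text
clock: 3.15
eef_pos: [502.4, 83.3, 110.4]
tcp_rot: [3.142, 0.001, 0.127]
contact_force: [-0.9, 0.2, -0.4]
opening: -0.001
grasp_force: 0.0
clock: 3.4
eef_pos: [502.8, 83.6, 106.6]
tcp_rot: [3.141, 0.0, 0.128]
contact_force: [-0.5, -0.1, 0.8]
opening: -0.005
grasp_force: 0.6
clock: 3.65
eef_pos: [502.8, 83.7, 103.6]
tcp_rot: [3.141, 0.0, 0.127]
contact_force: [-1.6, -1.3, 2.6]
opening: -0.003
grasp_force: 0.9
```

```bash
python3 -m inch '[[0,0,0,0,0,0.05,1],[0,0,0,0,0,0,1]]'
python3 -m inch '[[0,0,0,0,0,-0.3,1],[0,0,0,-0.2,0,-0.6,1],[0,0,0,-0.8,0,-1,1],[0,0,0,-1,0,-1,1],[0,0,0,-1,0,-1,1],[0,0,0,-0.5,0,-1,1],[0,0,0,0,0,-0.5,1],[0,0,0,0,0,0,1]]'
python3 - <<'E'
from rig import r,grab_frame
import cv2,numpy as np
f=grab_frame("side"); cv2.imwrite("pics/s2.png",cv2.resize(f["pixels"][100:270,230:400,::-1],None,fx=3,fy=3)); np.savez("side1.npz",**f)
s=r.sense();print(s["eef_pos"],s['qpos'])
E
```

```text
clock: 3.82
eef_pos: [502.8, 83.7, 102.4]
tcp_rot: [3.142, 0.0, 0.127]
contact_force: [-1.4, -1.1, 1.0]
opening: -0.003
grasp_force: 1.1
clock: 4.48
eef_pos: [417.2, 73.0, 240.9]
tcp_rot: [-3.141, -0.006, 0.127]
contact_force: [-0.0, 0.3, 0.3]
opening: -0.007
grasp_force: 0.0
[417.02592986  72.9703804  239.31805009] [1.69480465e-01 4.55182027e-02 2.05814717e+00 3.08608440e-04
 1.03337314e+00 1.61266800e+00]
```

View pics/s2.png

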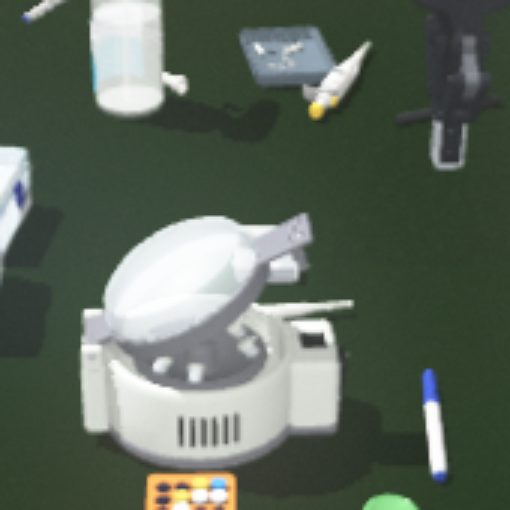

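The lid is ajar, with the tab at crop pixel (290,235) and clear of the gripper. Next I'll check from a link fit how far the tool can tilt forward.

```bash
python3 - <<'E'
import numpy as np
D=[(.3537,1.6342,624.5,252.5),(-.0054,2.0759,402.7,253.2),(.2084,2.0434,464.1,172.5),(.0455,2.0581,423.4,239.3)]
A=[];b=[]
for q2,q3,R,z in D:
    s=q2+q3
    A+=[[1,0,np.sin(q2),np.sin(s)],[0,1,np.cos(q2),np.cos(s)]];b+=[R,z]
x,res,_,sv=np.linalg.lstsq(np.array(A),np.array(b),rcond=None);print(x,res,sv)
a,H,L1,L2=x
from scipy.optimize import fsolve
for Lt in(200,250,300):
  for R,Z in((510,160),(560,200),(600,235),(660,245)):
    for ph in(.5,.8):
      f=lambda q:[a+L1*np.sin(q[0])+L2*np.sin(q[0]+q[1])-(R-Lt*np.sin(ph)),H+L1*np.cos(q[0])+L2*np.cos(q[0]+q[1])-(Z+Lt*(np.cos(ph)-1))]
      q,_,ok,_=fsolve(f,[.2,2],full_output=1); print(Lt,R,Z,ph,q.round(2),"q5",round(np.pi-ph-q.sum(),2),ok)
E
```

```text
[-30.74324648 -80.68074883 572.36550483 495.01522724] [129.04595948] [3.0734396  2.54831618 0.20560792 0.1333381 ]
200 510 160 0.5 [0.16 2.19] q5 0.29 1
200 510 160 0.8 [0.15 2.31] q5 -0.12 1
200 560 200 0.5 [0.19 2.05] q5 0.4 1
200 560 200 0.8 [0.16 2.18] q5 0.0 1
200 600 235 0.5 [0.21 1.93] q5 0.5 1
200 600 235 0.8 [0.18 2.07] q5 0.1 1
200 660 245 0.5 [0.29 1.8 ] q5 0.55 1
200 660 245 0.8 [0.26 1.94] q5 0.15 1
250 510 160 0.5 [0.14 2.24] q5 0.27 1
250 510 160 0.8 [0.13 2.39] q5 -0.18 1
250 560 200 0.5 [0.16 2.1 ] q5 0.38 1
250 560 200 0.8 [0.13 2.26] q5 -0.05 1
250 600 235 0.5 [0.18 1.99] q5 0.47 1
250 600 235 0.8 [0.14 2.15] q5 0.05 1
250 660 245 0.5 [0.26 1.86] q5 0.52 1
250 660 245 0.8 [0.22 2.03] q5 0.1 1
300 510 160 0.5 [0.11 2.29] q5 0.24 1
300 510 160 0.8 [0.11 2.47] q5 -0.24 1
300 560 200 0.5 [0.13 2.16] q5 0.36 1
300 560 200 0.8 [0.1  2.34] q5 -0.1 1
300 600 235 0.5 [0.15 2.04] q5 0.45 1
300 600 235 0.8 [0.11 2.24] q5 0.0 1
300 660 245 0.5 [0.23 1.91] q5 0.5 1
300 660 245 0.8 [0.18 2.11] q5 0.05 1
```

```bash
python3 - <<'E'
from rig import grab_frame
from h import *
f=grab_frame("top"); np.savez("top1.npz",**f); P=cloud(f).reshape(-1,3)
for lo in range(500,560,8):
    m=(P[:,0]>lo)&(P[:,0]<lo+8)&(P[:,1]>40)&(P[:,1]<140)&(P[:,2]>130)&(P[:,2]<200)
    Q=P[m]; print(lo,m.sum(), (Q.min(0).round(),Q.max(0).round(),np.median(Q,0).round()) if m.any() else "")
E
```

```text
500 0 
508 10 (array([514.,  91., 170.]), array([516., 107., 175.]), array([516., 100., 171.]))
516 85 (array([516.,  68., 140.]), array([524., 110., 175.]), array([520.,  89., 172.]))
524 79 (array([524.,  68., 164.]), array([532., 110., 175.]), array([528.,  88., 169.]))
532 72 (array([532.,  70., 160.]), array([539., 110., 168.]), array([536.,  92., 164.]))
540 85 (array([540.,  70., 143.]), array([548., 115., 165.]), array([544.,  91., 160.]))
548 124 (array([548.,  64., 135.]), array([556., 137., 160.]), array([553.,  99., 155.]))
556 181 (array([556.,  52., 135.]), array([564., 139., 167.]), array([560.,  96., 156.]))
```

```bash
python3 -m inch '[[0,0.0395,0,0,0,0,0.72],[0,0.0395,0,0,0,0,0.72],[0,0.0395,0,0,0,0,0.72],[0,0.0395,0,0,0,0,0.72],[0,0,0,0,0,0,0.72],[0,0,0,0,0,0,0.72]]'
python3 -m inch '[[0,0,0,0.08,-0.03,1,0.72],[0,0,0,0.08,-0.03,1,0.72],[0,0,0,0.08,-0.03,1,0.72],[0,0,0,0.08,-0.03,0.9,0.72],[0,0,0,0,0,0,0.72],[0,0,0,0,0,0,0.72]]'
python3 - <<'E'
from rig import r,grab_frame
import cv2,numpy as np
f=grab_frame("side"); cv2.imwrite("pics/s3.png",cv2.resize(f["pixels"][100:270,230:400,::-1],None,fx=3,fy=3))
s=r.sense();print(s["eef_pos"],s['tcp_rot'],s['qpos'],s['contact_force'])
E
```

```text
clock: 5.08
eef_pos: [414.3, 72.4, 236.1]
tcp_rot: [3.141, -0.491, 0.128]
contact_force: [0.6, 0.3, 0.3]
opening: 0.281
grasp_force: 0.0
clock: 5.58
eef_pos: [469.6, 82.3, 154.2]
tcp_rot: [3.141, -0.491, 0.127]
contact_force: [-0.3, 0.3, -0.5]
opening: 0.283
grasp_force: 0.0
[469.33338627  82.29162111 155.17717592] [ 3.14086793 -0.49265305  0.12734504] [ 0.19123724  0.1055234   2.35630134 -0.16403514  0.19050336  1.78822806] [ 0.32402971  0.00338374 -0.52193712]
```

View pics/s3.png

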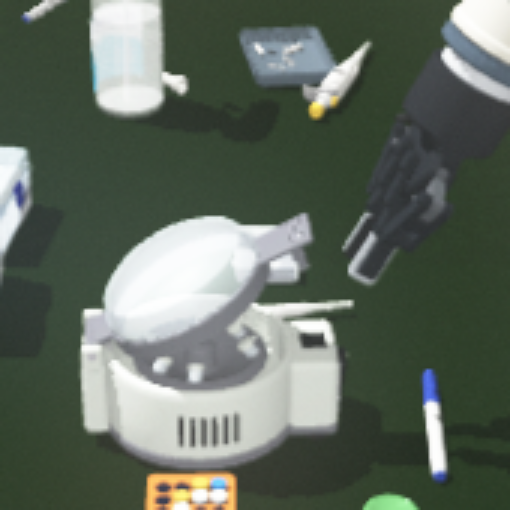

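The tips are just in front of and below the tab, at crop pixel (365,265), and they straddle the striker line. I'll approach until contact.

```bash
python3 -m inch '[[0,0,0,0.4,0,0.02,0.72],[0,0,0,0.4,0,0.02,0.72],[0,0,0,0.3,0,0.02,0.72],[0,0,0,0.2,0,0,0.72],[0,0,0,0,0,0,0.72],[0,0,0,0,0,0,0.72]]'
python3 -m inch '[[0,0,0,0.21,0,-0.1,0.72],[0,0,0,0.21,0,-0.1,0.72],[0,0,0,0.21,0,-0.1,0.72],[0,0,0,0.21,0,-0.1,0.72],[0,0,0,0,0,0,0.72]]'
python3 - <<'E'
from rig import r,grab_frame
import cv2,numpy as np
f=grab_frame("side"); cv2.imwrite("pics/s4.png",cv2.resize(f["pixels"][100:270,230:400,::-1],None,fx=3,fy=3))
E
```

```text
clock: 6.13
eef_pos: [498.0, 86.1, 170.4]
tcp_rot: [-3.142, -0.497, 0.127]
contact_force: [-0.5, -0.2, -0.2]
opening: 0.285
grasp_force: 0.0
clock: 6.55
eef_pos: [512.7, 88.1, 190.0]
tcp_rot: [-3.141, -0.499, 0.127]
contact_force: [-0.8, -0.0, 0.2]
opening: 0.28
grasp_force: 0.3
```

View pics/s4.png

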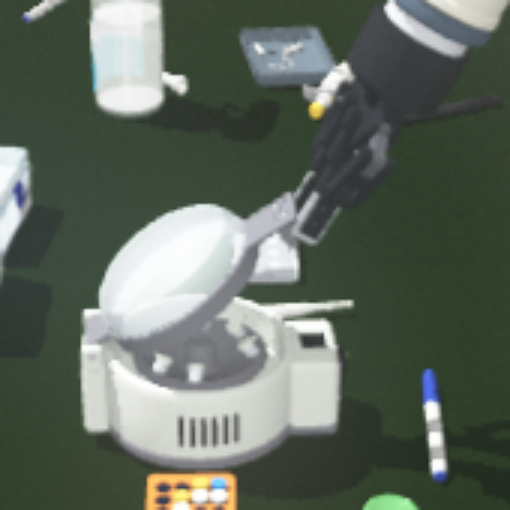

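The lid has risen with the fingers: the tab is now at (285,212), with the tips under its front edge. I'll continue along the arc.

```bash
python3 -m inch '[[0,0,0,0.21,0,-0.1,0.72],[0,0,0,0.21,0,-0.1,0.72],[0,0,0,0.21,0,-0.1,0.72],[0,0,0,0.21,0,-0.1,0.72],[0,0,0,0,0,0,0.72]]'
python3 -m inch '[[0,0,0,0.23,0,-0.05,0.72],[0,0,0,0.23,0,-0.05,0.72],[0,0,0,0.23,0,-0.05,0.72],[0,0,0,0.23,0,-0.05,0.72],[0,0,0,0.23,0,-0.05,0.72],[0,0,0,0.23,0,-0.05,0.72],[0,0,0,0.23,0,-0.05,0.72],[0,0,0,0.23,0,-0.05,0.72]]'
python3 - <<'E'
from rig import r,grab_frame
import cv2,numpy as np
f=grab_frame("side"); cv2.imwrite("pics/s5.png",cv2.resize(f["pixels"][80:270,230:400,::-1],None,fx=3,fy=3))
E
```

```text
clock: 7.02
eef_pos: [526.5, 89.9, 208.9]
tcp_rot: [-3.141, -0.499, 0.127]
contact_force: [-0.1, 0.2, -0.1]
opening: 0.277
grasp_force: 0.2
clock: 7.68
eef_pos: [560.8, 94.2, 238.4]
tcp_rot: [-3.142, -0.496, 0.127]
contact_force: [-0.4, -0.2, -0.8]
opening: 0.282
grasp_force: 0.2
```

View pics/s5.png

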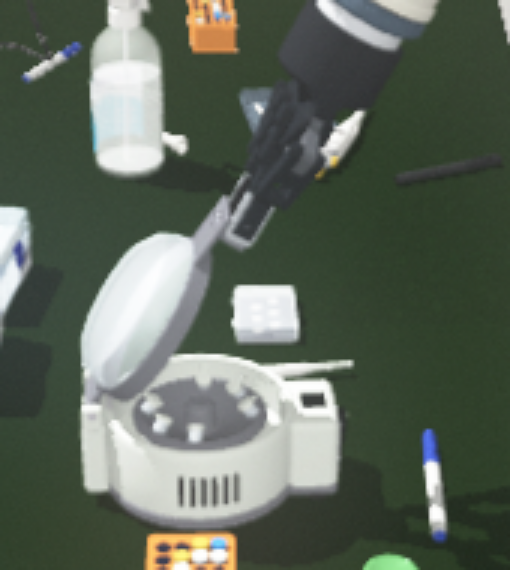

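The lid is at about 1.0 rad, with the tips seated under the tab at (240,225). I'll continue past 1.5.

```bash
python3 -m inch '[[0,0,0,0.234,0,0.01,0.72],[0,0,0,0.234,0,0.01,0.72],[0,0,0,0.234,0,0.01,0.72],[0,0,0,0.234,0,0.01,0.72],[0,0,0,0.234,0,0.01,0.72],[0,0,0,0.234,0,0.01,0.72],[0,0,0,0.234,0,0.01,0.72],[0,0,0,0.234,0,0.01,0.72]]'
python3 -m inch '[[0,0,0,0.224,0,0.07,0.72],[0,0,0,0.224,0,0.07,0.72],[0,0,0,0.224,0,0.07,0.72],[0,0,0,0.224,0,0.07,0.72],[0,0,0,0.224,0,0.07,0.72],[0,0,0,0.224,0,0.07,0.72],[0,0,0,0.224,0,0.07,0.72],[0,0,0,0.224,0,0.07,0.72]]'
python3 -m inch '[[0,0,0,0.2,0,0.11,0.72],[0,0,0,0.2,0,0.11,0.72],[0,0,0,0.2,0,0.11,0.72],[0,0,0,0,0,0,0.72],[0,0,0,0,0,0,0.72]]'
python3 - <<'E'
from rig import r,grab_frame
import cv2,numpy as np
f=grab_frame("side"); cv2.imwrite("pics/s6.png",cv2.resize(f["pixels"][80:270,230:400,::-1],None,fx=3,fy=3))
E
```

```text
clock: 8.4
eef_pos: [602.6, 99.6, 258.8]
tcp_rot: [3.142, -0.496, 0.127]
contact_force: [-0.3, 0.2, 0.4]
opening: 0.281
grasp_force: 0.1
clock: 9.07
eef_pos: [648.3, 105.4, 267.6]
tcp_rot: [-3.142, -0.496, 0.127]
contact_force: [-0.3, 0.1, 0.0]
opening: 0.28
grasp_force: 0.0
clock: 9.48
eef_pos: [664.9, 107.5, 267.3]
tcp_rot: [3.142, -0.496, 0.127]
contact_force: [0.7, -0.1, -0.4]
opening: 0.279
grasp_force: 0.0
```

View pics/s6.png

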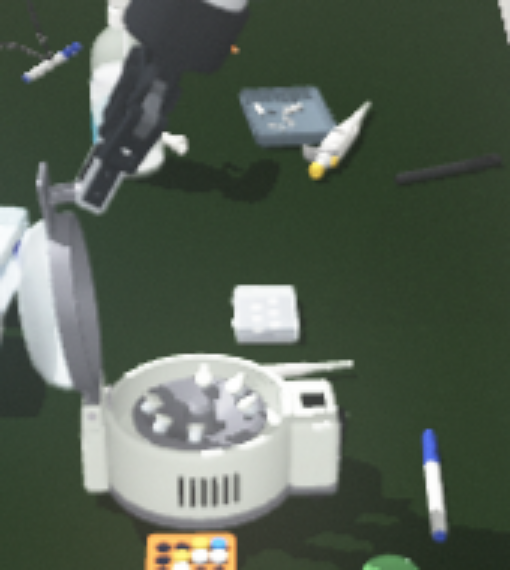

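The lid has gone over past vertical and stands open behind the hinge, with its tab at (45,185), clear of the fingers. I'll retreat and verify numerically.

```bash
python3 -m inch '[[0,0,0,-0.4,0,-0.22,0.72],[0,0,0,-0.7,0,-0.4,0.72],[0,0,0,-0.8,0,-0.6,0.72],[0,0,0,-0.8,0,-0.7,0.72],[0,0,0,-0.8,0,-0.7,0.72],[0,0,0,-0.8,0,-0.7,0.72],[0,0,0,0,0,0,0.72],[0,0,0,0,0,0,0.72]]'
python3 -m inch '[[0,0,0,0,0,0,0.72],[0,0,0,0,0,0,0.72],[0,0,0,0,0,0,0.72],[0,0,0,0,0,0,0.72],[0,0,0,0,0,0,0.72],[0,0,0,0,0,0,0.72],[0,0,0,0,0,0,0.72],[0,0,0,0,0,0,0.72]]'
python3 - <<'E'
from rig import grab_frame
from h import *
f=grab_frame("side"); P=cloud(f).reshape(-1,3); P0=cloud(load("side0")).reshape(-1,3)
m=(P[:,0]>600)&(P[:,0]<800)&(P[:,1]>40)&(P[:,1]<180)
for lo in range(100,280,30):
    Q=P[m&(P[:,2]>lo)&(P[:,2]<lo+30)]; print(lo,len(Q),Q[:,0].min() if len(Q) else '',Q[:,0].max() if len(Q) else '')
# shift of centrifuge + neighbours: image difference in the low region
g=load("side0"); d=np.abs(f["pixels"].astype(int)-g["pixels"]).max(-1)>60
for nm,(a,b,c,e) in dict(drumlow=(230,256,255,345),rack=(258,325,272,315),jar=(262,288,348,372),marker=(220,262,366,384),case=(174,190,304,322)).items(): print(nm,d[a:b,c:e].mean().round(3))
E
```

```text
clock: 10.2
eef_pos: [530.4, 90.3, 289.9]
tcp_rot: [-3.142, -0.498, 0.128]
contact_force: [0.4, 0.2, -0.6]
opening: 0.279
grasp_force: 0.0
clock: 10.87
eef_pos: [531.9, 90.5, 289.2]
tcp_rot: [-3.142, -0.496, 0.127]
contact_force: [0.4, -0.3, 0.6]
opening: 0.28
grasp_force: 0.0
100 286 674.7426173738362 717.591869123733
130 341 677.505912682183 730.5415841423512
160 362 684.4344865603106 739.7099203636121
190 395 696.2080240836026 747.7337749248429
220 166 706.1897360853688 731.7976604739122
250 86 704.9842571878296 739.3524831672694
drumlow 0.0
rack 0.0
jar 0.0
marker 0.0
case 0.007
```

The lid leans back at about 1.85, and nothing around it has moved.

```bash
python3 -c "
from rig import r
print(r.sign_off())"
```

```text
the job is handed in; nothing more can be done
None
```

The centrifuge is open: I pressed the tab until the catch gave, the spring lifted the lid ajar, and I pushed it over backwards until it rested open by itself. In the side view the centrifuge, rack, jar, marker and seal case had not moved (I did not check the pipette separately), the arm was clear of everything, and I handed the job in at about 11 s.

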